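# Close the hand chopper, then lift off its dust cover

### The job

Close the open hand chopper with its double lid: take the drive lid by its square stem with the round dust cover still sitting on it, and lower both together into the steel bowl, turned so that the lid's square socket slips over the square shaft and the lid sits fully home. Then let go of the stem, take the dust cover alone by its collar and lift it straight up off the stem, leaving the drive lid seated. Finish while still holding the cover, level and still, in the air clear above the top of the stem; leave the other things on the worktop where they are.

Things in the scene. Friction and masses are not known exactly. Their poses are not given: they have to be found in the camera images.
- chopper_bowl: steel hand-chopper bowl, round, 100 mm outside diameter (black foot 108), inside 92 mm, 90 mm tall, fixed to the worktop. Origin: centre of its underside, z up. In its middle stands a square steel shaft 12 x 12 mm, flats facing the bowl's x and y axes, top 88 mm above the origin
- bowl_shaft_top (a point): centre of the top of the bowl's square shaft, which tapers to 7 mm over its last 4 mm
- drive_lid: drive lid (inner lid), 0.22 kg, standing on the worktop at first. Origin: centre of its underside, z up. Hollow plug 86 mm diameter, z 0 to 25 mm; in it a 24 mm square socket with a 14 mm square bore, 25 deep, open below; flange 100 mm diameter, z 25 to 31; square steel stem 16 x 16 mm up to z = 99. Bore and stem flats face its x and y axes (fits four ways)
- lid_stem_top (a point): centre of the top of the lid's square stem, 99 mm above the lid's origin. When the lid is home its flange rests on the bowl's rim and its origin is 65 mm above the bowl's; not aligned, it stops about 22 mm too high
- dust_cover: dust cover (outer lid), 0.12 kg, resting loose on the lid's flange: origin (centre of the plate's underside, z up) 31 mm above the lid's. Round plate 112 mm diameter, 4 thick, rim hanging 6 mm down round the flange with 2 mm play; round collar in the middle, 46 mm outside diameter, its top 40 mm above the origin, with a 30 mm hole for the stem
- cover_collar_top (a point): centre of the top of the cover's collar, 40 mm above the cover's origin; nested, the stem stands out 28 mm above it. Lifting the stem carries lid and cover, lifting the collar the cover alone; the cover must rise 74 mm for its rim to clear the stem's top
- tin_beans: low food tin, 76 mm across, 58 mm tall; a bystander to be left alone; origin at the centre of its underside
- garlic: garlic bulb, 60 mm across, 59 mm tall; a bystander to be left alone; origin at the centre of its underside
- shaker_1: small glass shaker, 38 mm across, 59 mm tall; a bystander to be left alone; origin at the centre of its underside
- mug_a: mug, 79 mm across without its handle, 98 mm tall; a bystander to be left alone; origin at the centre of its underside
- jar_sugar: glass jar with a screw lid, 89 mm across, 137 mm tall; a bystander to be left alone; origin at the centre of its underside
- teaspoon_a: teaspoon, 130 mm long, lying flat; a bystander to be left alone; origin at the centre of its underside
- matchbox: matchbox, 36 x 54 x 17 mm, lying flat; a bystander to be left alone; origin at the centre of its underside
There are look-alikes about, which are no part of the job. What is shaped like the drive_lid but yellow is not meant.

How it is judged:
By the outcome, as a careful person would: the job done as asked, in the order asked, and still so for the second after the job is handed in, while the arm keeps its last pose, push and grip.
It also fails if it takes over 56 s, if anything falls off the work surface, if the arm or the gripper's body presses on something with over 40 N, if the wrist force passes 120 N, or if a joint passes its speed limit or range.

### The arm

A 6-joint arm with a two-finger parallel gripper is mounted at the origin on a cart in front of the work surface, level with it; the furniture and walls round the work are solid. World frame = base frame: x ahead of the robot, y to its left, z up, the work surface at z = 0. Lengths are in mm, angles in rad, forces in N, time in s.
With the tool pointing down it reaches from about 350 to 775 mm from the base axis. Payload 7.3 kg.
Tool frame: the origin (TCP) lies at the very end of the fingers, on their centre line; the grasp point (between the pads) lies 19 mm behind it (manip.hold_point_z is the distance from the TCP to the grasp point, in mm); z points along the fingers, y is the line along which they close (so a half turn about z gives the same grasp; the last joint's range is limited). The gripper opens to 92 mm and grips with 3 to 60 N. Pads are 19 mm wide; open, the fingers measure 130 mm over their backs; the gripper's body (75 mm by 190 mm) begins 47 mm behind the grasp point.
Start: joints at [-1.356, 0.342, 1.524, -0, 1.275, -0.146], TCP at [185.36, -491.209, 226.741] pointing down, gripper open.
Joint ranges: [-2.53, 2.53], [-0.77, 2.02], [0.04, 2.7], [-1, 4.14], [0.28, 2.66], [-3.11, 3.11]. Speed limits (rad/s): [2.57, 2.57, 3.14, 3.14, 3.14, 3.14].

### API

Orientations are given as [roll, pitch, yaw] about the fixed x, y, z axes, in that order (R = Rz(yaw) Ry(pitch) Rx(roll)).
In Python, from rig import manip gives the robot as it stands. The module is installed in compiled form; this text tells all that it offers. Calls block until the motion is done:
- manip.move_pose(position, orientation): joint-space move of the TCP to a pose.
- manip.move_l(position, attitude=None, v=150, guard=None): straight line of the TCP; attitude=None keeps the orientation; v is the mean speed in mm/s. With guard (N) it stops when the force on the tool has changed by that much, and returns True; else False.
- manip.goto_joints(angles): joint-space move.
- manip.grip(opening): opening from 0.0 (shut) to 1.0 (fully open); the grip force is fixed at half the most; returns when the fingers have stopped.
- manip.hold(seconds).
- manip.inverse_kinematics(position, orientation): joint angles nearest the present ones, or None.
- manip.get_obs(): the state.
- manip.grab_frame(name): name is "scene" or "top"; returns the picture (400x640x3 uint8, blue, green, red); there is no depth.
- manip.camera_params(name): a dict with "fx", "fy", "cx", "cy" (pixels), "eye" and "rotation" of the camera in the world. Camera axes: x right, y up, looking along -z (the intrinsics and any distortion apply to the point x, -y, -z); pixel columns grow to the right and rows downward; lengths in mm; the calibration is good to about 2 mm. A picture is of the moment at which its call begins. camera_params takes no time and is no camera call.
A pose or a line that the arm cannot do raises manip.PlanningError and nothing moves.
- manip.sign_off(): hands the job in; it is judged then, once.
The state is a dict: "t": time; "q": joint angles; "joint_vel": joint speeds; "joint_torque": joint torques, N m; "ee_pos": TCP position; "eef_rot": TCP orientation; "wrist_force": force on the tool from outside, world axes, zero at the start; "wrist_torque": the same for the moment, N m; "finger_gap": opening from 0.0 (shut) to 1.0 (fully open); "finger_force": force on a finger pad.
Only numpy, scipy, OpenCV 4.12 (cv2) and the standard library are available. Lean on these libraries where they do the work, as an engineer would, in place of code of your own. Each camera call takes 0.05 s, during which the arm holds its last target. There are 200 camera calls.

## Working session

There is one attempt and no reset: what is moved stays moved. The work goes in short steps, each a Python script; the robot and the scene stay as the last script left them, time stands still between calls to the robot, and variables do not carry over. Pictures are saved under pics/ and viewed, at most 10 in all, crops included, and the job is handed in when it is done.

```bash
mkdir -p pics; python3 - <<'E'
from rig import manip
import cv2
for n in("scene","top"):
    cv2.imwrite(f"pics/{n}0.png",manip.grab_frame(n)); p=manip.camera_params(n); print(n,p)
o=manip.get_obs();print(o["t"],o["eef_rot"],manip.hold_point_z)
E
```

```text
scene {'fx': 367.3842354768122, 'fy': 367.3842354768122, 'cx': 321.13605340781197, 'cy': 196.36613766936765, 'eye': array([ 64.20581577, 649.59906665, 550.07300851]), 'rotation': array([ 1.03494786,  0.00254262, -2.44104766])}
top {'fx': 451.28060236274246, 'fy': 451.28060236274246, 'cx': 322.2241179023501, 'cy': 197.51184975688687, 'eye': array([ 286.49027076,   64.81048979, 1320.167913  ]), 'rotation': array([ 2.00877995e-01,  8.93457277e-04, -1.51449381e+00])}
0.1 [-3.14019715e+00 -2.14474149e-04  3.60770830e-01] 18.8
```

View pics/scene0.png

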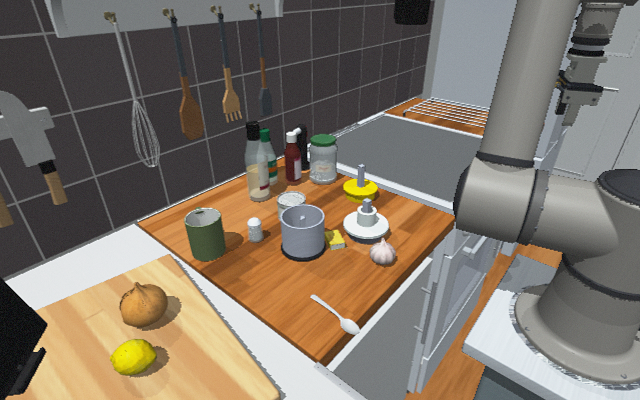

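View pics/top0.png

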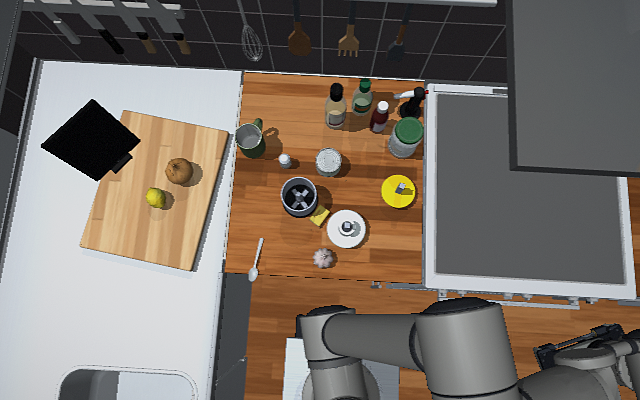

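Candidates for the lid with cover: the white nested stack at top (347,229) / scene (367,222), and the yellow look-alike at top (398,191) / scene (360,187). I choose the white stack, since yellow is ruled out, and check it in close crops.

```bash
python3 - <<'E'
import cv2
a=cv2.imread("pics/top0.png")[168:258,275:385];cv2.imwrite("pics/topc.png",cv2.resize(a,None,fx=7,fy=6.6666667,interpolation=cv2.INTER_CUBIC) if 0 else cv2.resize(a,None,fx=6.5,fy=6.5,interpolation=cv2.INTER_CUBIC))
a=cv2.imread("pics/scene0.png")[180:270,275:405];cv2.imwrite("pics/scc.png",cv2.resize(a,None,fx=6,fy=6,interpolation=cv2.INTER_CUBIC))
E
```

```text
(no output)
```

View pics/topc.png

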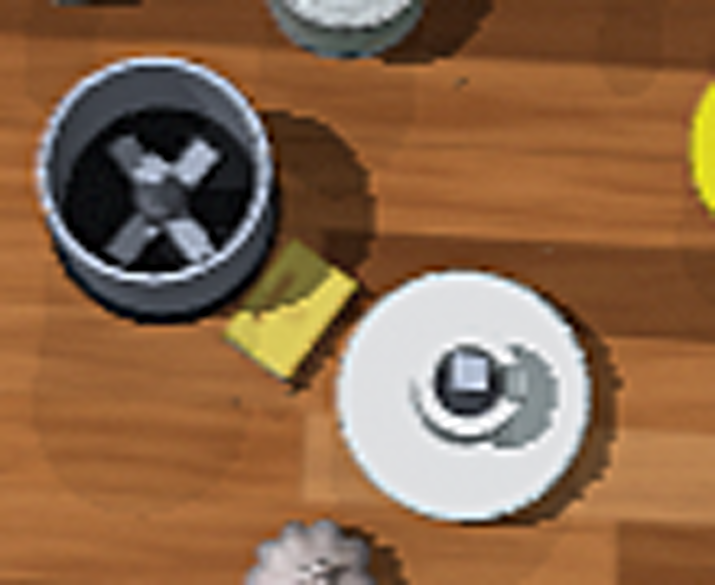

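View pics/scc.png

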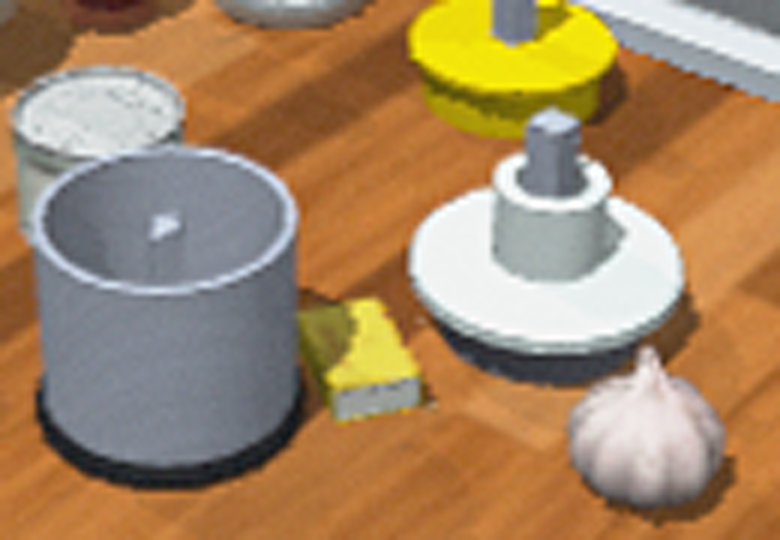

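```bash
cat > h.py <<'E'
from rig import manip
import numpy as np, cv2
from scipy.spatial.transform import Rotation as R
from scipy.optimize import least_squares
def cam(n):
    p=manip.camera_params(n);return p,R.from_euler('xyz',p["rotation"]).as_matrix()
def proj(n,X):
    p,M=cam(n);c=(np.atleast_2d(X)-p["eye"])@M
    return np.c_[p["cx"]+p["fx"]*c[:,0]/-c[:,2],p["cy"]-p["fy"]*c[:,1]/-c[:,2]]
def onplane(n,uv,z):
    p,M=cam(n);d=M@np.array([(uv[0]-p["cx"])/p["fx"],-(uv[1]-p["cy"])/p["fy"],-1])
    return p["eye"]+d*(z-p["eye"][2])/d[2]
def locate(z,uv):  # uv: {cam: pixel}
    f=lambda x:np.concatenate([proj(n,[[x[0],x[1],z]])[0]-uv[n] for n in uv])
    s=least_squares(f,onplane("top",uv["top"],z)[:2]);return s.x,s.fun
E
python3 - <<'E'
from h import *
print("stem",locate(99,{"top":(346.9,224.6),"scene":(367,199.8)}),onplane("top",(346.9,224.6),99))
print("plate",onplane("top",(346.0,228.4),35))
print("bowl",locate(90,{"top":(298.4,193.8),"scene":(302.4,216.5)}),onplane("top",(298.4,193.8),90))
print("shaft",onplane("scene",(302.2,217),88))
for yaw in(0,):
  for n in("top","scene"):print(n,proj(n,[[454,105,90],[474,105,90],[454,125,90]]))
t=cv2.imread("pics/top0.png");s=cv2.imread("pics/scene0.png")
f=lambda im,u,v,r:cv2.resize(im[v-r:v+r,u-r:u+r],(390,290+100),interpolation=cv2.INTER_CUBIC)
out=np.hstack([f(t,299,194,11),f(s,302,217,9)]);cv2.imwrite("pics/sh.png",cv2.convertScaleAbs(out,alpha=1.3,beta=15))
E
```

```text
stem (array([462.76054947,   9.46420032]), array([-0.38290356,  0.12961525,  0.11204842, -0.66423825])) [463.17532236   8.43755291  99.        ]
plate [461.32025157   7.56016964  35.        ]
bowl (array([542.49040769, 149.03862315]), array([-0.79199925,  0.2550419 ,  0.21570495, -1.13344683])) [543.33904046 146.88370277  90.        ]
shaft [540.79662073 152.34350562  88.        ]
top [[311.44517523 226.41171858]
 [311.88822859 219.21668502]
 [304.17729072 226.00585873]]
scene [[345.7728227  221.16732258]
 [338.58867835 217.89710074]
 [340.22694856 225.19375343]]
```

View pics/sh.png

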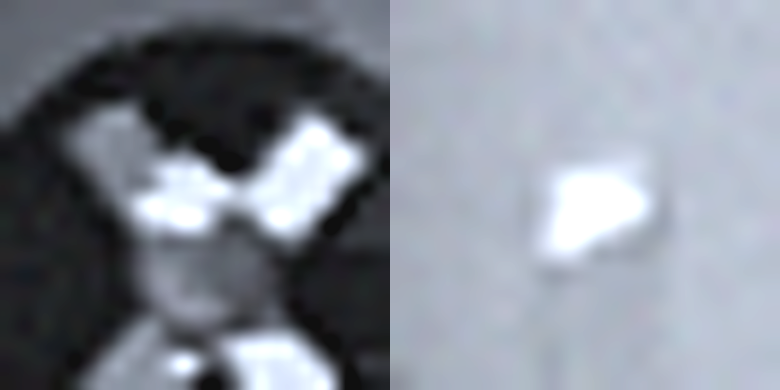

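The crops confirm it: a white cover with a collar and a steel stem (stem top at top (347,224.6), scene (367,199.8)). The shaft looks square-on to the scene camera, so the bowl yaw is about 45° mod 90. I'll grip the stem twice, at 90° to each other, to centre it on the tool.

```bash
python3 - <<'E'
from h import *
pi=np.pi
for p in([463,9,120],[542,149,200]):
  for y in(-135,-90,-45,0,45,90,135,180):
    q=manip.inverse_kinematics(p,[pi,0,np.radians(y)]);print(p[0],y,None if q is None else np.round(q,2))
E
```

```text
463 -135 [-0.15  0.35  1.84  0.    0.95 -2.5 ]
463 -90 [-0.15  0.35  1.84 -0.    0.95  3.  ]
463 -45 [-0.15  0.35  1.84 -0.    0.95  2.21]
463 0 [-0.15  0.35  1.84 -0.    0.95  1.42]
463 45 [-0.15  0.35  1.84 -0.    0.95  0.64]
463 90 [-0.15  0.35  1.84 -0.    0.95 -0.15]
463 135 [-0.15  0.35  1.84  0.    0.95 -0.93]
463 180 [-0.15  0.35  1.84  0.    0.95 -1.72]
542 -135 [ 0.13  0.43  1.46  0.    1.25 -2.22]
542 -90 [ 0.13  0.43  1.46  0.    1.25 -3.01]
542 -45 [ 0.13  0.43  1.46 -0.    1.25  2.49]
542 0 [ 0.13  0.43  1.46 -0.    1.25  1.7 ]
542 45 [ 0.13  0.43  1.46 -0.    1.25  0.92]
542 90 [ 0.13  0.43  1.46 -0.    1.25  0.13]
542 135 [ 0.13  0.43  1.46  0.    1.25 -0.65]
542 180 [ 0.13  0.43  1.46  0.    1.25 -1.44]
```

```bash
cat >> h.py <<'E'
D=lambda deg:[np.pi,0,np.radians(deg)]
def st(m=""):
    o=manip.get_obs();print(m,round(o["t"],2),np.round(o["ee_pos"],1),"F",np.round(o["wrist_force"],1),"gap",round(o["finger_gap"]*92,1),"ff",np.round(o["finger_force"],1))
E
python3 - <<'E'
from h import *
manip.move_pose([462.8,9,150],D(0)); st("above")
print(manip.move_l([462.8,9,76],v=80,guard=5)); st("down")
manip.grip(0.1); st("g1")
manip.grip(0.45)
manip.move_pose([462.8,9,76],D(90)); st("rot")
manip.grip(0.1); st("g2")
cv2.imwrite("pics/g2.png",manip.grab_frame("scene"))
E
```

```text
above 2.17 [463.    8.4 150.1] F [-0.2 -0.3 -0.3] gap 91.9 ff 0.0
False
down 3.25 [463.2   9.   76.4] F [ 0.1 -0.3 -0.1] gap 92.4 ff 0.0
g1 4.42 [462.8   8.9  75.9] F [ 0.6 -0.6 -2.4] gap 15.7 ff 30.0
rot 6.46 [462.8   9.   76. ] F [-0.2 -0.   0.5] gap 41.5 ff 0.0
g2 6.99 [463.   9.  76.] F [ 1.   0.5 -2.1] gap 15.8 ff 30.0
```

View pics/g2.png

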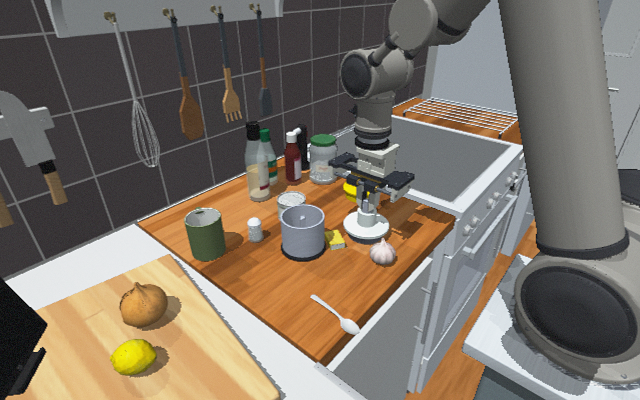

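The stem is gripped, flats aligned, and the stack is nested at scene (367,225). Next I fit the bowl rim, lift and carry.

```bash
python3 - <<'E'
from h import *
ext={"top":[280.4,316.9,176.35,211.4],"scene":[280.4,324.25,204.25,228.4]}
a=np.linspace(0,2*np.pi,120)
def f(x):
    r=[]
    for n in ext:
        P=proj(n,np.c_[x[0]+50*np.cos(a),x[1]+50*np.sin(a),0*a+90])
        r+=list(np.r_[P[:,0].min(),P[:,0].max(),P[:,1].min(),P[:,1].max()]-ext[n])
    return np.array(r)
s=least_squares(f,[542,149]);print(s.x,np.round(s.fun,1))
manip.move_l([463,9,200],v=100); st("lift")
x,y=s.x
manip.move_l([x,y,200],D(45),v=100); st("over")
cv2.imwrite("pics/o_s.png",manip.grab_frame("scene"));cv2.imwrite("pics/o_t.png",manip.grab_frame("top"))
s=cv2.imread("pics/o_s.png")[150:270,230:380]
cv2.imwrite("pics/o_sc.png",cv2.resize(s,None,fx=5,fy=5,interpolation=cv2.INTER_CUBIC))
E
```

```text
[543.47310941 147.82601893] [-0.3 -0.9 -0.   0.   0.   0.5 -0.9 -0.5]
lift 8.43 [462.6   9.1 199.4] F [ 0.7  0.1 -3.9] gap 15.9 ff 30.0
over 10.19 [543.3 147.6 200. ] F [ 1.  -0.  -3.9] gap 16.1 ff 30.0
```

View pics/o_sc.png

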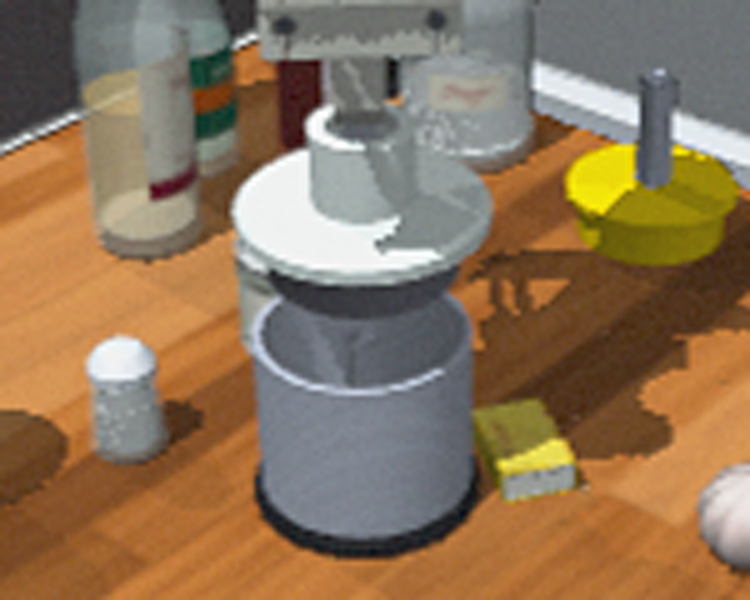

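The lid hangs centred over the bowl: plate centre at crop u≈362, rim centre at u≈362. Lowering with a guard.

```bash
python3 - <<'E'
from h import *
x,y=543.4,147.8
manip.move_l([x,y,172],v=80); st("172")
print(manip.move_l([x,y,141],v=35,guard=8)); st("end")
E
```

```text
172 10.79 [543.4 147.8 171.9] F [-0.1  0.7 -3.1] gap 16.3 ff 30.0
False
end 11.82 [544.3 147.7 141.3] F [ 5.7 -0.7 -2.3] gap 16.1 ff 30.0
```

```bash
python3 - <<'E'
from h import *
x,y=543.6,147.8
print(manip.move_l([x,y,136],v=15,guard=8)); st("press")
manip.grip(0.45); st("open"); manip.hold(0.3)
p=manip.get_obs()["ee_pos"]
manip.move_l([p[0],p[1],200],v=100)
cv2.imwrite("pics/p_s.png",manip.grab_frame("scene"));cv2.imwrite("pics/p_t.png",manip.grab_frame("top"))
s=cv2.imread("pics/p_s.png")[150:270,230:380]
cv2.imwrite("pics/p_sc.png",cv2.resize(s,None,fx=5,fy=5,interpolation=cv2.INTER_CUBIC))
for n,X in(("home collar top",[543.6,148,136]),("stem top",[543.6,148,164])):print(n,(proj("scene",[X])[0]-[230,150])*5)
E
```

```text
True
press 12.03 [544.9 147.7 141. ] F [1.2 0.6 2.8] gap 15.9 ff 30.0
open 12.68 [545.3 147.5 140.5] F [ 0.6  0.7 -0.2] gap 41.3 ff 0.0
home collar top [359.85901376 237.65099055]
stem top [357.96573783 181.96002785]
```

View pics/p_sc.png

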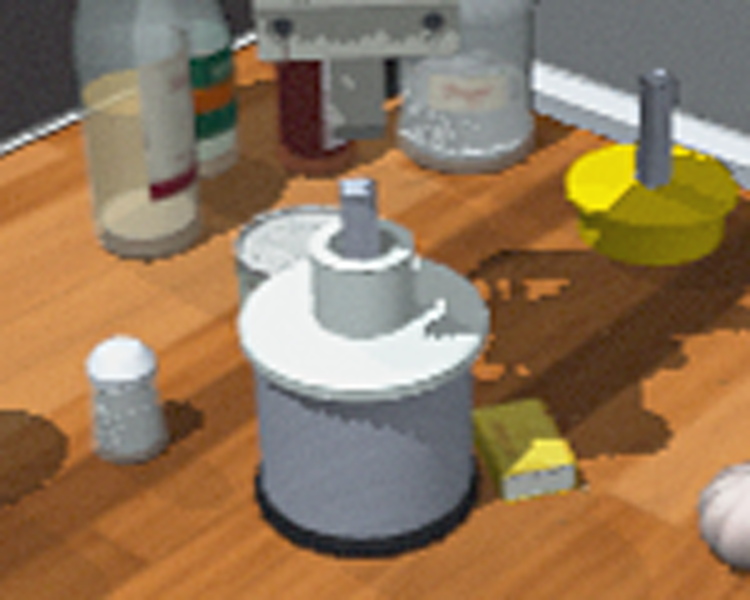

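The lid is home: stem top at crop (357,185) against 182 predicted for seated, and the cover is level on the rim. Now the collar.

```bash
python3 - <<'E'
from h import *
x,y=545,147.7
manip.grip(1.0)
manip.move_l([x,y,140],v=100)
print(manip.move_l([x,y,107],v=50,guard=5)); st("at collar")
manip.grip(0.35); st("gripped")
p=manip.get_obs()["ee_pos"]
print(manip.move_l([x,y,137],v=40,guard=12)); st("30 up")
print(manip.move_l([x,y,212],v=60,guard=12)); st("up"); manip.hold(0.5); st("still")
cv2.imwrite("pics/f_s.png",manip.grab_frame("scene"))
s=cv2.imread("pics/f_s.png")[110:260,230:420]
cv2.imwrite("pics/f_sc.png",cv2.resize(s,None,fx=4,fy=4,interpolation=cv2.INTER_CUBIC))
E
```

```text
False
at collar 16.32 [545.2 147.7 107.1] F [ 0.1 -0.6  0.3] gap 92.0 ff 0.0
gripped 17.1 [545.  147.7 107. ] F [-0.7 -0.3  0.8] gap 47.3 ff 30.0
False
30 up 18.0 [544.8 147.7 136.8] F [-0.6 -0.2 -1.5] gap 47.2 ff 30.0
False
up 19.4 [544.8 147.7 211.5] F [ 0.3  0.5 -0.2] gap 47.0 ff 30.0
still 19.9 [545.  147.7 212. ] F [-0.5  0.3 -1.4] gap 47.1 ff 30.0
```

View pics/f_sc.png

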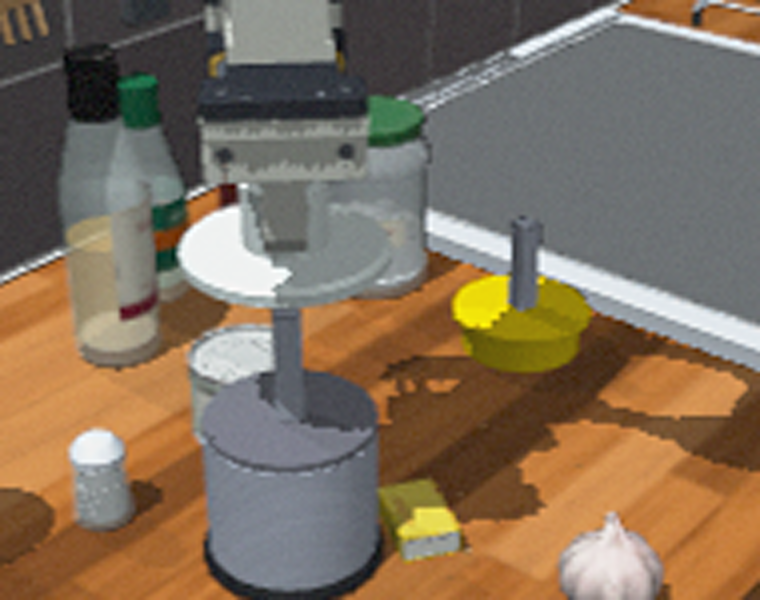

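The drive lid is seated flush on the rim (crop (290,420)). The cover is held level at crop (285,255), raised 105 mm, so its rim is about 31 mm above the stem top.

```bash
python3 -c "
from rig import manip
manip.hold(0.5); print(manip.sign_off())"
```

```text
the job is handed in; nothing more can be done
None
```

The chopper is closed with the drive lid seated over the square shaft, and I handed the job in at about 20 s with the arm holding the dust cover level and still, its rim about 31 mm above the top of the stem.

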